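# Clamp the round die in its locating nest

## Robot

A 7-joint arm with a two-finger parallel gripper is mounted at the origin on a cart in front of the work surface, level with it; the furniture and walls round the work are solid. World frame = base frame: x ahead of the robot, y to its left, z up, the work surface at z = 0. Lengths are in m, angles in degrees, forces in N, time in s.
With the tool pointing down it reaches from about 0.425 to 0.875 m from the base axis. Payload 4.7 kg.
Tool frame: the origin (TCP) lies midway between the tips of the shut fingers; the grasp point (between the pads) lies 19 mm behind it; z points along the fingers, x is the direction in which the jaws open and shut, and the axes are right-handed (so a half turn about z gives the same grasp; the last joint's range is limited). The gripper opens to 87 mm and grips with 3 to 60 N. Pads are 19 mm wide; open, the fingers measure 117 mm over their backs; the gripper's body (75 mm by 190 mm) begins 51 mm behind the grasp point.
Start: joints at [-65.827, 18.392, -4.016, 83.108, 1.295, 78.541, -3.26], TCP at [0.258, 0.597, 0.223] pointing down, gripper open.
Joint ranges: [-163.93, 163.93], [-17.29, 119.83], [-79.2, 71.16], [3.27, 140.29], [-89.18, 269.18], [5.43, 117.66], [-154.24, 154.24]. Speed limits (degrees/s): [147.25, 147.25, 180, 180, 180, 180, 180].

## Interface

Orientations are given as [roll, pitch, yaw] about the fixed x, y, z axes, in that order (R = Rz(yaw) Ry(pitch) Rx(roll)).
In Python, from cell import telemetry, optics, env gives the robot as it stands.
- The arm moves only by the tool arm_command, never from a script. Its arguments are lists of equal length, an entry for each row: "translation": the shift along the tool's x, y, z in cm, a list of three; "twist": the turn about the tool's z in degrees. In form: {"translation": [[x, y, z], ...], "twist": [twist, ...]}. A call has 1 to 10 rows; each row shifts and turns the pose as measured when the row begins, along the tool's axes as they then stand; what a row does not reach is not made up. A row lasts 1/8 s, in which the tool goes at most 62.5 mm and 10.7 degrees, less where a joint would pass 70% of its speed; a pose out of reach is approached as far as the arm can. A call is refused whole if a number of a shift passes 6.25 or a number of a turn 10.7, either way. A call with a gripper value outside its range is refused whole. "grip" is the opening in per cent of the stroke, from 0 (shut) to 100 (fully open), set as the call begins (left out, the last holds). The fingers move at their own pace and stop on an object; "force" is the grip in N (left out, the last holds). Time passes only in rows, so rows that do not move let the fingers close. It gives the time, the measured TCP pose, the force and the opening at its end, in the units of the state.
- telemetry.get_obs(): the state, without advancing time (a new reading comes with each control period).
- optics.read_camera(name): name is "side" or "top"; returns a dict with "img" (400x640x3 uint8, blue, green, red), "fx", "fy", "cx", "cy" (pixels), "dist" ([k1, k2, p1, p2, k3] as OpenCV has them; the pictures are not rectified), "extrinsics" (4x4, takes a point from camera to world coordinates). Camera axes: x right, y up, looking along -z (the intrinsics and any distortion apply to the point x, -y, -z); pixel columns grow to the right and rows downward; lengths in m; the calibration is good to about 2 mm. A picture is of the moment at which its call begins. There is no depth.
- env.sign_off(): hands the job in, once; it reports no verdict.
The state is a dict: "time_s": time; "qpos": joint angles; "joint_velocities": joint speeds; "effort": joint torques, N m; "tool_pos": TCP position; "tool_rot": TCP orientation; "force": force on the tool from outside, world axes, zero at the start; "wrist_torque": the same for the moment, N m; "grip_width": finger opening in m.
Only numpy, scipy, OpenCV 4.12 (cv2) and the standard library are available. Lean on these libraries where they do the work, as an engineer would, in place of code of your own. Each camera call takes 0.05 s, during which the arm holds its last target. There are 200 camera calls.

## Task

Lift the brass weight out of the locating nest and stand it upright on the bare worktop. Then stand the large round brass die in the nest and nudge it back until its rim touches both fixed posts, and only after that swing the gate shut until its latch tongue snaps in behind the strike, so that the gate's spring plunger holds the die against both posts. Leave the small die, the bottle and the mug standing where they are.

Things in the scene. Friction and masses are not known exactly. Their poses are not given: they have to be found in the camera images.
- nest: grey, smoothly ground locating nest fixed on the worktop: plate 12 mm thick, nest x -80 to +85, nest y -110 to +110 mm. Origin: underside, worktop level. Nest axes: +x from the open mouth towards the posts, y along the shut gate, z up; yaw varies. Strike block 16 x 20 mm, top 46 mm above the worktop, at nest (-48, -102) mm
- seat (a point): point on the plate's top (12 mm above the worktop), nest (30, 0) mm: the centre of the large die's underside lies exactly here when its rim touches both posts. The mouth is on the nest -x side; push in nest +x. Axes as nest
- post_0: fixed steel post, 14 mm diameter, 22 mm above the plate; origin at its foot on the plate's top, 42 mm from the seat, 50 degrees off nest +x towards nest +y
- post_1: the same post mirrored, 50 degrees off nest +x towards nest -y
- gate (a joint): hinge of the aluminium gate, rad: 0 = shut, grows as it opens towards nest -x (clockwise seen from above; shutting is anticlockwise); stops at -0.03 and 1.6; starts well open and stays where left. Over the last 0.15 rad tongue and plunger resist with about 5 to 15 N at 125 mm from the hinge; push to about -0.02, where the tongue snaps in; it then rests latched within 0.012 of 0
- gate_hinge (a point): point on the hinge axis, nest (-32, 85) mm, 31 mm above the worktop, mid height of the gate. The gate bar's axis runs from here 167 mm to the end of the dark latch housing (20 mm thick, last 30 mm); gate top 45 mm above the worktop, bottom 18 mm
- gate_push (a point): point on the outer flat face of the gate (the face to push on; looks to nest -x when shut), 125 mm from the hinge, 31 mm above the worktop; moves with the gate. Its x axis points out of the gate's inner face, the way to push; its y axis points to the hinge
- tongue (a joint): brass latch tongue at the gate's free end, m: 0 = fully out by its spring, up to 0.011 pushed into its housing as its slope rides over the strike; it must be out again (0) when latched
- plunger: sprung plunger with 14 mm polished steel ball nose on the gate's inner face, 85 mm from the hinge, 29 mm above the worktop; the nose reaches 31 mm from the gate's centre line, travel 9 mm, spring 4.5 N growing to 8.5 N. Shut on the seated die it is pushed in about 4 mm
- die: large round brass die, loose, 0.3 to 0.6 kg: disc 70 mm diameter, 25 mm high, with a plain upright grip stem 24 mm diameter on top of its centre up to 65 mm. Origin: centre of its underside; z up
- small_die: bystander, loose: the same shape but disc 48 mm diameter (25 mm high, stem 24 mm diameter up to 65 mm); origin: centre of its underside
- weight: turned brass weight, loose, 0.5 to 0.9 kg, standing upright in the nest's mouth at the start: body 51 mm diameter up to 47 mm, knob 20 mm diameter above it up to 68 mm; origin: centre of its underside
- bottle: bystander, loose: white glue bottle with red cap, standing near the dies, 54 mm diameter, 130 mm tall; origin: centre of its underside
- mug: bystander, loose: white spotted mug, 93 mm tall; origin: middle of its footprint, which is 78 mm along its own x and 114 mm along its own y; the round body (78 mm diameter) is centred at its own y = +18 mm, the handle reaches y = -57 mm; yaw varies
There are look-alikes about, which are no part of the job. Leave any turquoise look-alike of the weight alone.

How it is judged:
By the outcome, as a careful person would: the job done as asked, in the order asked, and still so for the second after the job is handed in, with the robot touching nothing.
It also fails if it takes over 72 s, if anything falls off the work surface, if the arm or the gripper's body presses on something with over 40 N, if the wrist force passes 120 N, or if a joint passes its speed limit or range.

## Working session

There is one attempt and no reset: what is moved stays moved. The work goes in short steps, Python scripts to look and compute and a tool call to move; the robot and the scene stay as the last step left them, time stands still between calls to the robot, and variables do not carry over. Pictures are saved under pics/ and viewed, about 8 in all and at most 12, crops included, and the job is handed in when it is done.

Besides the shell and the picture viewer there is one more tool, called as name(argument=value, ...), one argument or row to a line, values as JSON. arm_command: Moves the arm, as the interface text tells. Its arguments: {"type":"object","properties":{"translation":{"type":"array","items":{"type":"array","items":{"type":"number"}}},"twist":{"type":"array","items":{"type":"number"}},"grip":{"type":"number"},"force":{"type":"number"}},"required":["translation","twist"]}

```bash
mkdir -p pics
cat > h.py <<'E'
import numpy as np, cv2
from cell import telemetry, optics, env
def cam(n):
    c=optics.read_camera(n); K=np.array([[c['fx'],0,c['cx']],[0,c['fy'],c['cy']],[0,0,1.]])
    return c['img'],K,np.array(c['dist'],float),np.array(c['extrinsics'])
def ray2plane(K,d,T,uv,z):
    p=cv2.undistortPoints(np.array(uv,float).reshape(-1,1,2),K,d).reshape(-1,2)
    r=np.c_[p[:,0],-p[:,1],-np.ones(len(p))]@T[:3,:3].T; o=T[:3,3]
    z=np.broadcast_to(z,len(p)); return o+r*((z-o[2])/r[:,2])[:,None]
def proj(K,d,T,P):
    q=(np.array(P,float).reshape(-1,3)-T[:3,3])@T[:3,:3]; q=q*[1,-1,-1]
    return cv2.projectPoints(q,np.zeros(3),np.zeros(3),K,d)[0].reshape(-1,2)
E
python3 - <<'E'
from h import *
print(telemetry.get_obs())
for n in('side','top'):
    im,K,d,T=cam(n); cv2.imwrite(f'pics/{n}0.png',im); print(n,K.tolist(),d,T.round(3).tolist())
    np.savez(f'{n}0.npz',im=im,K=K,d=d,T=T)
E
```

```text
{'time_s': 0.0, 'qpos': array([-65.82625949,  18.43787683,  -4.01546089,  83.17419375,
         1.29702059,  78.53985012,  -3.2608378 ]), 'joint_velocities': array([ 0.08867464,  0.01083197,  0.09602351,  0.04119338, -0.04380703,
        0.04801223,  0.05083875]), 'effort': array([-3.21633679e-04, -4.91290855e+01, -4.04090155e-01, -3.12527204e+01,
       -6.39306614e-02,  4.39245184e-02,  1.73000572e-04]), 'tool_pos': array([0.25763489, 0.59617171, 0.22148112]), 'tool_rot': array([1.79992310e+02, 1.06567551e-01, 6.66354847e+01]), 'force': array([-0.80377928, -0.67084217,  0.32257158]), 'wrist_torque': array([-0.05011407,  0.04640022,  0.02140921]), 'grip_width': 0.08715735177024848}
side [[409.3485410910966, 0.0, 320.138784052856], [0.0, 409.3485410910966, 206.46984505714545], [0.0, 0.0, 1.0]] [-0.09235439  0.          0.          0.          0.        ] [[0.997, 0.059, -0.049, 0.494], [-0.074, 0.575, -0.815, -1.113], [-0.02, 0.816, 0.578, 0.851], [0.0, 0.0, 0.0, 1.0]]
top [[509.00624575627984, 0.0, 324.9076857586856], [0.0, 509.00624575627984, 202.29372150615512], [0.0, 0.0, 1.0]] [0.02477292 0.         0.         0.         0.        ] [[-0.022, 0.98, -0.198, 0.228], [-1.0, -0.02, 0.014, -0.006], [0.01, 0.198, 0.98, 1.595], [0.0, 0.0, 0.0, 1.0]]
```

View pics/top0.png

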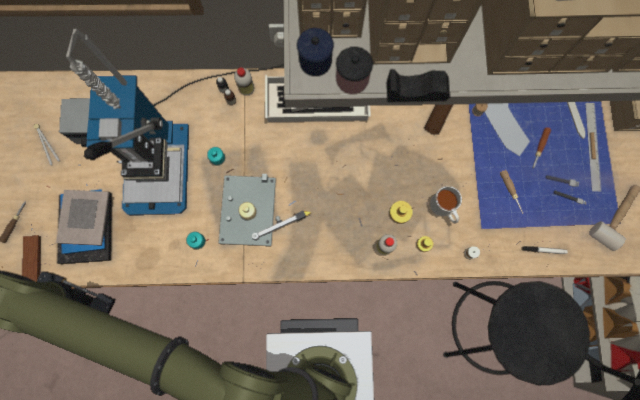

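View pics/side0.png

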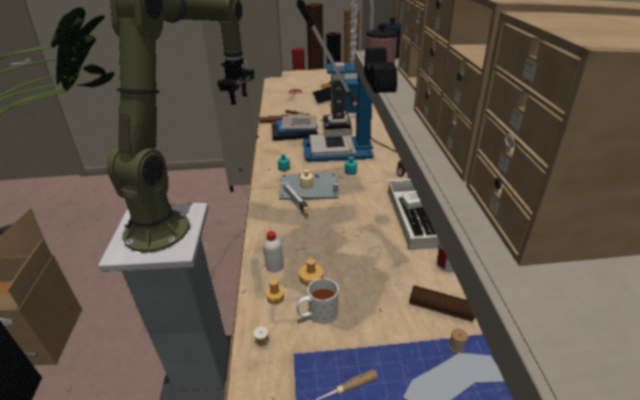

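Candidates: weight = pale brass at top (247,210) inside the nest (turquoise look-alikes at (216,155), (195,240)). Large die = brass (401,211), small die (425,243), other small white thing (474,252). The posts are at (229,198) and (228,213), and the strike is near (264,178). I'll check with close crops.

Run:
```python
from h import *
z=np.load('top0.npz'); im=z['im']
a=cv2.resize(im[168:253,212:319],None,fx=7,fy=7,interpolation=cv2.INTER_CUBIC)
b=cv2.resize(im[178:262,368:478],None,fx=7,fy=7,interpolation=cv2.INTER_CUBIC)
for i in range(0,a.shape[1],70): cv2.putText(a,str(212+i//7),(i,8),0,.3,(0,0,255));cv2.line(a,(i,0),(i,4),(0,0,255))
for i in range(0,a.shape[0],70): cv2.putText(a,str(168+i//7),(0,i+4),0,.3,(0,0,255))
cv2.imwrite('pics/a.png',a);cv2.imwrite('pics/b.png',b)
```

```text
(no output)
```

View pics/a.png

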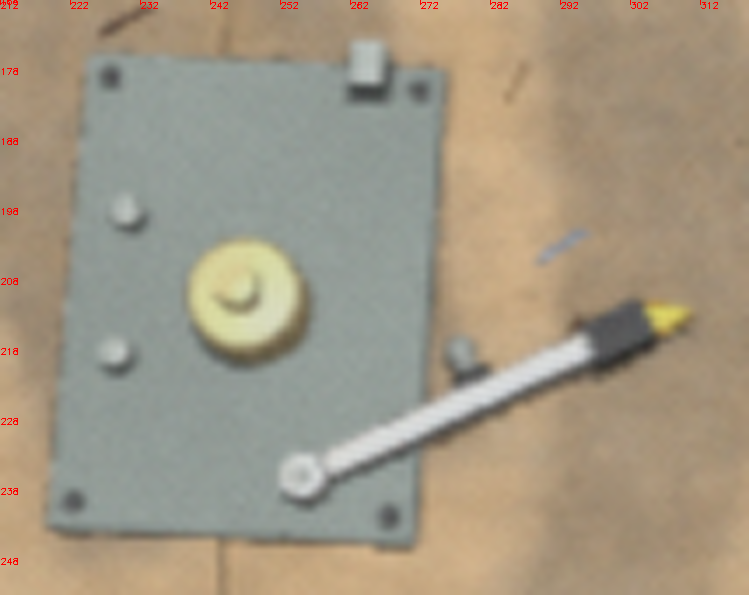

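View pics/b.png

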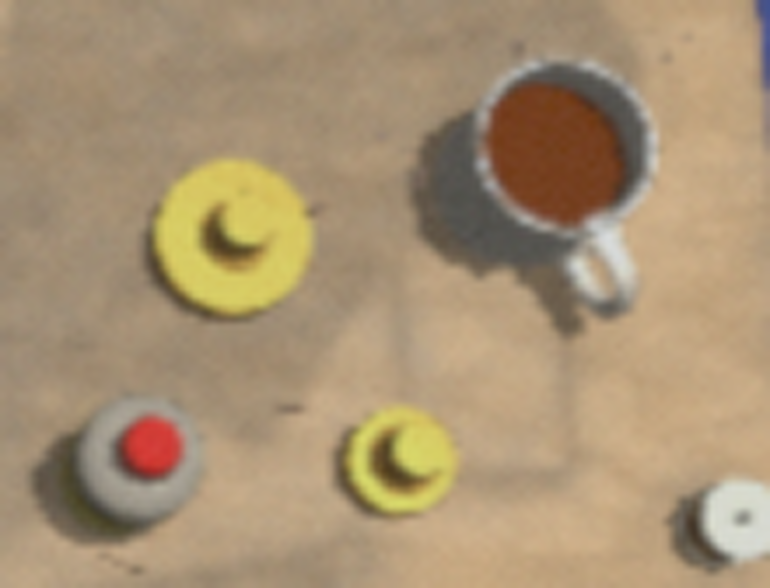

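```bash
cat > m.py <<'E'
from h import *
from scipy.optimize import least_squares
z=np.load('top0.npz'); K,d,T=z['K'],z['d'],z['T']
A=lambda x,y:(212+(x+.5)/7-.5,168+(y+.5)/7-.5)
B=lambda x,y:(368+(x+.5)/7-.5,178+(y+.5)/7-.5)
W=lambda uv,zz:ray2plane(K,d,T,[uv],zz)[0]
N=np.array([[85,-110,12],[-80,-110,12],[85,110,12],[-80,110,12],[57,-32.2,34],[57,32.2,34],[-32,85,46]])/1e3
U=np.array([A(88,55),A(445,68),A(48,525),A(413,545),A(126,210),A(117,352),A(303,474)])
def n2w(p,P):
    P=np.atleast_2d(P);c,s=np.cos(p[2]),np.sin(p[2]);return np.c_[p[0]+c*P[:,0]-s*P[:,1],p[1]+s*P[:,0]+c*P[:,1],P[:,2]]
r=least_squares(lambda p:(proj(K,d,T,n2w(p,N))-U).ravel(),[.5,.3,1.5])
if __name__=='__main__':
    p=r.x;print('nest',p[:2],np.degrees(p[2]),'res',r.fun.reshape(-1,2).round(2).tolist())
    print('seat',n2w(p,[.03,0,.012]),'hinge',n2w(p,[-.032,.085,.031]))
    print('weight',W(A(246,297),.059),W(A(241,287),.080))
    print('die',W(B(234,235),.025),W(B(246,219),.065))
    print('small',W(B(401,459),.025),W(B(414,447),.065))
    print('bottle',W(B(152,447),.130),'mug',W(B(566,143),.093))
    print('housing end',W(A(652,320),.045), W(A(625,330),.045))
    print('turq',W((216,155),.047),W((195,240),.047))
    np.save('nest.npy',p)
E
python3 m.py
```

```text
nest [0.528836   0.21414525] 86.2424521707787 res [[-0.19, -0.67], [0.4, -0.2], [-0.36, 0.65], [0.53, 0.13], [-0.01, -0.07], [-0.4, -0.06], [0.04, 0.16]]
seat [[0.53080204 0.24408076 0.012     ]] hinge [[0.44192162 0.18778448 0.031     ]]
weight [0.51912977 0.21158656 0.059     ] [0.51959105 0.21080012 0.08      ]
die [ 0.51219661 -0.26703668  0.025     ] [ 0.5119687  -0.26600503  0.065     ]
small [ 0.40998407 -0.33574237  0.025     ] [ 0.41043957 -0.33327553  0.065     ]
bottle [ 0.40488455 -0.2110466   0.13      ] mug [ 0.53734647 -0.40097636  0.093     ]
housing end [0.5078348  0.03460784 0.045     ] [0.50359269 0.04658028 0.045     ]
turq [0.69966762 0.31117971 0.047     ] [0.43167558 0.36936514 0.047     ]
```

Only one match for each object: the weight at (.519,.211) in the nest, the large die at (.512,-.266). The nest sits at yaw 86.2° and the gate is open about 63°. Now moving towards the weight, keeping clear of the press.

arm_command(
  translation=[
    [-3.1,3.5,0],
    [-3.1,3.5,0],
    [-3.1,3.5,0],
    [-3.1,3.5,0],
    [-3.1,3.5,0],
    [-3.1,3.5,0],
    [-3.1,3.5,0],
    [0,0,0],
  ],
  twist=[0,0,0,0,0,0,0,0],
  grip=100,
  force=30,
)

```text
time_s: 1.1
tool_pos: [0.399, 0.289, 0.2174]
tool_rot: [-179.9, 0.5, 66.7]
force: [0.3, 0.4, -0.8]
grip_width: 0.0867
```

```bash
cat > g.py <<'E'
import sys
from h import *
def go(x,y,zz,yaw=None):
    o=telemetry.get_obs();p=o['tool_pos'];w=np.radians(o['tool_rot'][2]);c,s=np.cos(w),np.sin(w)
    dx,dy,dz=x-p[0],y-p[1],zz-p[2]
    print('t',round(o['time_s'],2),'pos',p.round(4),'rot',o['tool_rot'].round(2),'F',o['force'].round(1),'w',o['grip_width'].round(4),'q7',o['qpos'][6].round(1))
    print('shift cm',(100*np.array([dx*c+dy*s,dx*s-dy*c,-dz])).round(2),'twist','' if yaw is None else round(o['tool_rot'][2]-yaw,1))
if __name__=='__main__': go(*map(float,sys.argv[1:]))
E
python3 g.py .519 .211 .15
```

```text
Traceback (most recent call last):
  File "g.py", line 8, in <module>
    if __name__=='__main__': go(*map(float,sys.argv[1:]))
                             ~~^^^^^^^^^^^^^^^^^^^^^^^^^^
  File "g.py", line 6, in go
    print('t',round(o['time_s'],2),'pos',p.round(4),'rot',o['tool_rot'].round(2),'F',o['force'].round(1),'w',o['grip_width'].round(4),'q7',o['qpos'][6].round(1))
                                                                                                             ^^^^^^^^^^^^^^^^^^^^^
AttributeError: 'float' object has no attribute 'round'
```

arm_command(
  translation=[
    [-0.6,3.5,2.0],
    [-0.6,3.5,2.0],
    [-0.6,3.5,2.0],
    [-0.6,3.5,2.0],
    [0,0,0],
    [0,0,0],
  ],
  twist=[0,0,0,0,0,0],
)

```text
time_s: 1.85
tool_pos: [0.5177, 0.216, 0.1336]
tool_rot: [-179.7, 0.4, 67.2]
force: [-1.4, 0.2, 0.2]
grip_width: 0.0866
```

```bash
sed -i "s/o\['grip_width'\].round(4)/round(o['grip_width'],4)/" g.py; python3 g.py .519 .211 .03
python3 - <<'E'
from h import *
im,K,d,T=cam('side'); 
cv2.imwrite('pics/s1.png',cv2.resize(im[60:240,230:400],None,fx=3.3,fy=3.3,interpolation=cv2.INTER_CUBIC))
E
```

```text
t 1.85 pos [0.5177 0.216  0.1336] rot [-179.66    0.35   67.16] F [-1.4  0.2  0.2] w 0.0866 q7 44.4
shift cm [-0.42  0.31 10.36] twist
```

View pics/s1.png

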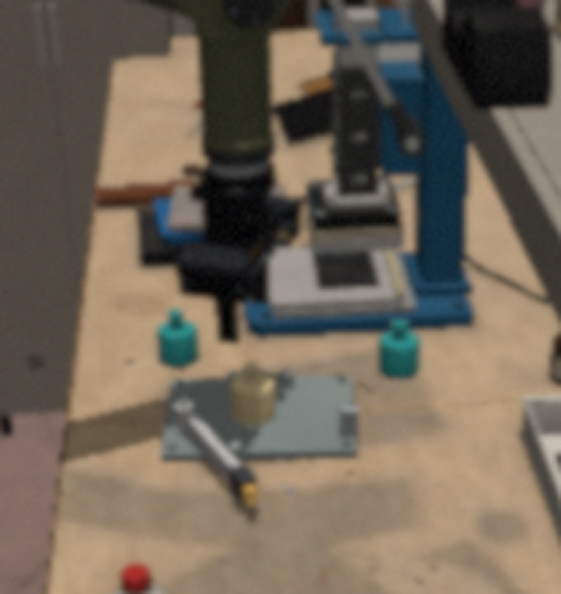

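Run:
```python
from h import *
z=np.load('side0.npz');K,d,T=z['K'],z['d'],z['T']
c=lambda P:((proj(K,d,T,P)-[230,60])*3.3).round(0).tolist()
s=np.array([.393,.92,0])*.048;t=np.array([.5177,.216,.1336])
print('fingers',c([t+s,t-s]),'weight knob/base',c([[.519,.211,.08],[.519,.211,.012]]),'push',c([.491,.073,.045]))
```

```text
fingers [[258.0, 301.0], [227.0, 341.0]] weight knob/base [[246.0, 365.0], [248.0, 416.0]] push [[226.0, 460.0]]
```

Clear. The side view shows the weight at (252,395), and the near finger is where the projection predicts. Descend and grip the body.

arm_command(
  translation=[
    [-0.3,0.3,2.5],
    [0,0,2.5],
    [0,0,2.5],
    [0,0,2.0],
    [0,0,0.7],
    [0,0,0.3],
  ],
  twist=[0,0,0,0,0,0],
)

```text
time_s: 2.65
tool_pos: [0.5168, 0.2217, 0.0312]
tool_rot: [-179.8, -0.2, 67.9]
force: [0.7, -0.5, 0.1]
grip_width: 0.0869
```

arm_command(
  translation=[
    [0,0,0],
    [0,0,0],
    [0,0,0],
    [0,0,0],
    [0,0,0],
    [0,0,0],
  ],
  twist=[0,0,0,0,0,0],
  grip=0,
  force=40,
)

```text
time_s: 3.4
tool_pos: [0.5176, 0.2219, 0.0334]
tool_rot: [-179.9, -0.3, 67.9]
force: [-0.4, 0.3, 0.0]
grip_width: 0.0497
```

arm_command(
  translation=[
    [0,0,-2],
    [0,0,-3],
    [0,0,-4],
    [0,0,-2],
    [0,0,0],
  ],
  twist=[0,0,0,0,0],
)

```text
time_s: 4.03
tool_pos: [0.512, 0.22, 0.1384]
tool_rot: [-179.3, 0.3, 67.9]
force: [-0.0, 0.0, -6.3]
grip_width: 0.0494
```

```bash
python3 g.py .60 -.08 .13 45
```

```text
t 4.03 pos [0.512  0.22   0.1384] rot [-179.32    0.28   67.91] F [-0.   0.  -6.3] w 0.0494 q7 44.7
shift cm [-24.49  19.43   0.84] twist 22.9
```

arm_command(
  translation=[
    [-2,1.6,0],
    [-3.2,2.5,0],
    [-3.2,2.5,0],
    [-3.2,2.5,0],
    [-3.2,2.5,0],
    [-3.2,2.5,0],
    [-3.2,2.5,0],
    [-2.2,1.8,0],
    [-1,0.8,0],
    [0,0,0],
  ],
  twist=[0,0,0,0,0,0,0,0,0,0],
)

```text
time_s: 5.28
tool_pos: [0.5879, -0.0846, 0.1137]
tool_rot: [-177.7, 1.2, 68.3]
force: [0.4, 0.5, -6.8]
grip_width: 0.0494
```

```bash
python3 g.py .60 -.08 .022 45
```

```text
t 5.28 pos [ 0.5879 -0.0846  0.1137] rot [-177.7     1.21   68.25] F [ 0.4  0.5 -6.8] w 0.0494 q7 80.1
shift cm [0.88 0.96 9.17] twist 23.3
```

arm_command(
  translation=[
    [0,0,2],
    [0,0,2.5],
    [0,0,2.2],
    [0,0,1.2],
    [0,0,0.5],
    [0,0,0],
  ],
  twist=[0,0,0,0,0,0],
)

```text
time_s: 6.02
tool_pos: [0.583, -0.0727, 0.0256]
tool_rot: [-177.4, 0.9, 68.9]
force: [0.2, -0.3, -6.0]
grip_width: 0.0494
```

arm_command(
  translation=[
    [0,0,0.3],
    [0,0,0.2],
    [0,0,0],
  ],
  twist=[0,0,0],
)

```text
time_s: 6.4
tool_pos: [0.5842, -0.0727, 0.0228]
tool_rot: [-177.6, 0.8, 68.9]
force: [1.1, 0.4, -6.4]
grip_width: 0.0496
```

arm_command(
  translation=[
    [0,0,0.3],
    [0,0,0.2],
    [0,0,0],
  ],
  twist=[0,0,0],
)

```text
time_s: 6.78
tool_pos: [0.5848, -0.0729, 0.0227]
tool_rot: [-177.6, 0.6, 68.9]
force: [-0.5, -0.3, -6.1]
grip_width: 0.0492
```

arm_command(
  translation=[
    [0,0,0.4],
    [0,0,0.4],
  ],
  twist=[0,0],
)

```text
time_s: 7.02
tool_pos: [0.5848, -0.0728, 0.0217]
tool_rot: [-177.5, 0.5, 68.9]
force: [-13.6, 1.0, 28.7]
grip_width: 0.0493
```

arm_command(
  translation=[
    [0,0,-0.1],
    [0,0,0],
    [0,0,0],
    [0,0,0],
    [0,0,0],
  ],
  twist=[0,0,0,0,0],
  grip=100,
)

```text
time_s: 7.65
tool_pos: [0.5882, -0.0735, 0.0245]
tool_rot: [-177.9, 0.4, 68.8]
force: [0.5, 0.1, -0.2]
grip_width: 0.0853
```

arm_command(
  translation=[
    [0,0,-2],
    [0,0,-4],
    [0,0,-4],
    [0,0,-4],
    [0,0,0],
  ],
  twist=[0,0,0,0,0],
)

```text
time_s: 8.28
tool_pos: [0.5944, -0.0751, 0.1738]
tool_rot: [-178.1, 0.4, 68.8]
force: [0.7, 0.1, 0.3]
grip_width: 0.0868
```

```bash
python3 g.py .512 -.266 .15 45
```

```text
t 8.28 pos [ 0.5944 -0.0751  0.1738] rot [-178.05    0.37   68.8 ] F [0.7 0.1 0.3] w 0.0868 q7 79.3
shift cm [-20.77  -0.78   2.38] twist 23.8
```

arm_command(
  translation=[
    [-2.5,0,0],
    [-4,0,0],
    [-4,-0.2,0],
    [-4,-0.2,0],
    [-4,-0.2,0],
    [-2,-0.2,0],
    [0,0,0],
    [0,0,0],
    [0,0,0],
    [0,0,0],
  ],
  twist=[0,0,0,0,0,0,8,8,8,0],
  grip=65,
)

```text
time_s: 9.52
tool_pos: [0.5072, -0.269, 0.1769]
tool_rot: [-178.3, 1.1, 44.1]
force: [-0.0, 0.2, -1.2]
grip_width: 0.0564
```

```bash
python3 g.py .512 -.266 .1 45
python3 - <<'E'
from h import *
im,K,d,T=cam('top')
a=cv2.resize(im[150:270,230:460],None,fx=3.4,fy=3.4,interpolation=cv2.INTER_CUBIC)
cv2.imwrite('pics/t2.png',a)
E
```

```text
t 9.53 pos [ 0.5072 -0.269   0.1769] rot [-178.27    1.12   44.05] F [-0.   0.2 -1.2] w 0.0564 q7 75.8
shift cm [0.56 0.12 7.69] twist -0.9
```

View pics/t2.png

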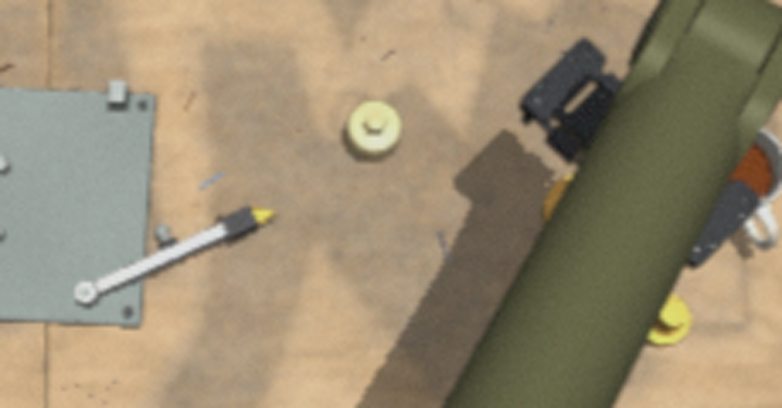

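Weight stands upright on the bare top (crop (373,128)). The gripper body's long axis is the jaw axis, so it clears the bottle and mug. Descending.

arm_command(
  translation=[
    [0.5,0.1,3],
    [0,0,3.5],
    [0,0,2],
    [0,0,0],
  ],
  twist=[0,0,0,0],
)

```text
time_s: 10.07
tool_pos: [0.5092, -0.2651, 0.0905]
tool_rot: [-178.3, 1.0, 44.7]
force: [0.6, -0.5, -0.1]
grip_width: 0.0565
```

```bash
python3 g.py .512 -.266 .033 45
```

```text
t 10.07 pos [ 0.5092 -0.2651  0.0905] rot [-178.31    1.03   44.74] F [ 0.6 -0.5 -0.1] w 0.0565 q7 78.4
shift cm [0.14 0.26 5.75] twist -0.3
```

arm_command(
  translation=[
    [0.1,0.3,2.5],
    [0,0,2],
    [0.1,0.1,0.8],
    [0,0,0],
  ],
  twist=[0,0,0,0],
)

```text
time_s: 10.58
tool_pos: [0.5142, -0.267, 0.0391]
tool_rot: [-178.6, 0.9, 45.0]
force: [0.1, -0.4, 0.5]
grip_width: 0.0564
```

```bash
python3 g.py .512 -.266 .033 45
```

```text
t 10.57 pos [ 0.5142 -0.267   0.0391] rot [-178.56    0.89   44.97] F [ 0.1 -0.4  0.5] w 0.0564 q7 80.6
shift cm [-0.09 -0.22  0.61] twist -0.0
```

arm_command(
  translation=[
    [0,-0.3,0.5],
    [0,0,0],
    [0,0,0],
  ],
  twist=[0,0,0],
)

```text
time_s: 10.95
tool_pos: [0.5129, -0.2652, 0.0356]
tool_rot: [-178.7, 0.8, 45.0]
force: [0.9, -0.5, 0.4]
grip_width: 0.0569
```

arm_command(
  translation=[
    [0,0,0],
    [0,0,0],
    [0,0,0],
    [0,0,0],
    [0,0,0],
  ],
  twist=[0,0,0,0,0],
  grip=0,
  force=30,
)

```text
time_s: 11.58
tool_pos: [0.513, -0.2657, 0.0362]
tool_rot: [-178.7, 0.8, 45.0]
force: [-0.2, 0.2, -0.1]
grip_width: 0.0233
```

arm_command(
  translation=[
    [0,0,-2],
    [0,0,-4],
    [0,0,-4],
    [0,0,-3],
    [0,0,0],
    [0,0,0],
    [0,0,0],
    [0,0,0],
    [0,0,0],
  ],
  twist=[0,0,0,0,-10.3,-10.3,-10.3,-10.3,0],
)

```text
time_s: 12.7
tool_pos: [0.5134, -0.2655, 0.1751]
tool_rot: [-178.3, -0.3, 87.3]
force: [-0.5, -0.3, -4.8]
grip_width: 0.0235
```

```bash
python3 g.py .530 .234 .14 86.2
```

```text
t 12.7 pos [ 0.5134 -0.2655  0.1751] rot [-178.34   -0.32   87.26] F [-0.5 -0.3 -4.8] w 0.0235 q7 117.4
shift cm [49.97 -0.73  3.51] twist 1.1
```

arm_command(
  translation=[
    [2.5,0,0],
    [5,0,0],
    [5.5,0,0],
    [5.5,0,0],
    [5.5,0,0],
    [5.5,0,0],
    [5.5,0,0],
    [5.5,0,0],
    [4,0,0],
    [2,0,0],
  ],
  twist=[0,0,0,0,0,0,0,0,0,0],
)

```text
time_s: 13.95
tool_pos: [0.545, 0.2071, 0.1799]
tool_rot: [-178.5, -0.1, 84.4]
force: [-0.2, -0.3, -4.7]
grip_width: 0.0232
```

```bash
python3 g.py .530 .232 .1 86.2
```

```text
t 13.95 pos [0.545  0.2071 0.1799] rot [-1.7846e+02 -7.0000e-02  8.4440e+01] F [-0.2 -0.3 -4.7] w 0.0232 q7 63.8
shift cm [ 2.34 -1.74  7.99] twist -1.8
```

arm_command(
  translation=[
    [2.2,-1.7,0],
    [0,0,2.5],
    [0,0,3],
    [0,0,2],
    [0,0,0],
  ],
  twist=[-1.8,0,0,0,0],
)

```text
time_s: 14.58
tool_pos: [0.5242, 0.2305, 0.1046]
tool_rot: [-178.3, 0.0, 86.1]
force: [-0.1, 0.2, -4.2]
grip_width: 0.0233
```

```bash
python3 g.py .530 .232 .05 86.2
```

```text
t 14.57 pos [0.5242 0.2305 0.1046] rot [-1.7833e+02  1.0000e-02  8.6080e+01] F [-0.1  0.2 -4.2] w 0.0233 q7 62.8
shift cm [0.19 0.57 5.46] twist -0.1
```

arm_command(
  translation=[
    [0,0.6,1.5],
    [0,0,2],
    [0,0,0.8],
    [0,0,0.4],
    [0,0,0],
  ],
  twist=[0,0,0,0,0],
)

```text
time_s: 15.2
tool_pos: [0.532, 0.2297, 0.0589]
tool_rot: [-178.6, -0.1, 85.9]
force: [0.0, 0.5, -4.1]
grip_width: 0.0231
```

```bash
python3 g.py .530 .232 .048 86.2
python3 - <<'E'
from h import *
im,K,d,T=cam('side');u=proj(K,d,T,[[.5308,.2441,.03]])[0]
x,y=int(u[0])-55,int(u[1])-40
print(x,y);cv2.imwrite('pics/s3.png',cv2.resize(im[y:y+80,x:x+110],None,fx=7,fy=7,interpolation=cv2.INTER_CUBIC))
E
```

```text
t 15.2 pos [0.532  0.2297 0.0589] rot [-1.7864e+02 -1.3000e-01  8.5920e+01] F [ 0.   0.5 -4.1] w 0.0231 q7 63.6
shift cm [ 0.22 -0.21  1.09] twist -0.3
252 137
```

View pics/s3.png

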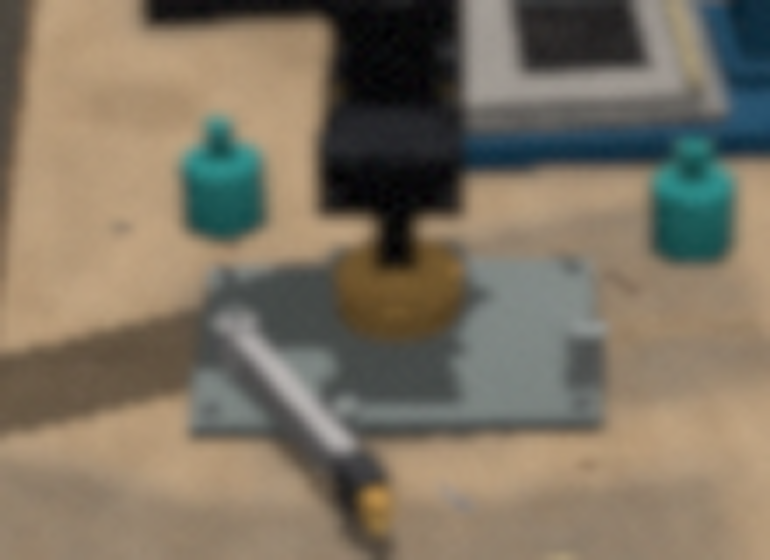

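The side view shows the die (crop (400,290)) level above the nest, centred in y and short of the posts. Lowering.

arm_command(
  translation=[
    [0,0,0.8],
    [0,0,0.4],
    [0,0,0.3],
    [0,0,0],
  ],
  twist=[0,0,0,0],
)

```text
time_s: 15.75
tool_pos: [0.5346, 0.2314, 0.0487]
tool_rot: [-179.0, -0.4, 85.9]
force: [0.4, -0.9, -4.8]
grip_width: 0.0232
```

arm_command(
  translation=[
    [0,-0.3,0.4],
    [0,0,0.3],
  ],
  twist=[0,0],
)

```text
time_s: 16.0
tool_pos: [0.5361, 0.2324, 0.048]
tool_rot: [-179.5, -0.6, 85.9]
force: [-4.0, -0.9, 14.0]
grip_width: 0.0233
```

arm_command(
  translation=[
    [0,0,-0.2],
    [0,0,0],
    [0,-0.5,0],
    [0,0,0],
  ],
  twist=[0,0,0,0],
  grip=45,
)

```text
time_s: 16.5
tool_pos: [0.5315, 0.2335, 0.0507]
tool_rot: [-179.6, -0.6, 85.9]
force: [0.4, -0.7, 0.8]
grip_width: 0.039
```

arm_command(
  translation=[
    [0.5,0,0],
    [0.4,0,0],
    [0.3,0,0],
    [0.3,0,0],
  ],
  twist=[0,0,0,0],
)

```text
time_s: 17.0
tool_pos: [0.5323, 0.2478, 0.0503]
tool_rot: [-179.5, -0.5, 85.9]
force: [-3.2, -5.7, 3.9]
grip_width: 0.0392
```

```bash
python3 g.py .5308 .2441 .05 86.2
```

```text
t 17.0 pos [0.5323 0.2478 0.0503] rot [-179.52   -0.49   85.91] F [-3.2 -5.7  3.9] w 0.0392 q7 61.9
shift cm [-0.38 -0.12  0.03] twist -0.3
```

arm_command(
  translation=[
    [0.3,0,0],
    [0.3,0,0],
  ],
  twist=[0,0],
)

```text
time_s: 17.25
tool_pos: [0.5309, 0.2495, 0.0495]
tool_rot: [-179.2, -0.1, 85.8]
force: [-2.6, -4.8, 2.6]
grip_width: 0.039
```

arm_command(
  translation=[
    [0.3,0,0],
    [0.3,0,0],
  ],
  twist=[0,0],
)

```text
time_s: 17.5
tool_pos: [0.5293, 0.2517, 0.0485]
tool_rot: [-178.9, 0.3, 85.6]
force: [-2.4, -4.5, 2.5]
grip_width: 0.0394
```

arm_command(
  translation=[
    [0.3,0.1,0],
    [0.3,0,0],
  ],
  twist=[0,0],
)

```text
time_s: 17.75
tool_pos: [0.5293, 0.2537, 0.0475]
tool_rot: [-178.7, 0.7, 85.5]
force: [-1.5, -8.7, 6.8]
grip_width: 0.0391
```

arm_command(
  translation=[
    [0.3,0.1,0],
    [0.3,0,0],
  ],
  twist=[0,0],
)

```text
time_s: 18.0
tool_pos: [0.5298, 0.2536, 0.0471]
tool_rot: [-178.4, 1.2, 85.4]
force: [-2.0, -8.4, 4.7]
grip_width: 0.0393
```

arm_command(
  translation=[
    [-0.8,0,0],
    [0,0,0],
  ],
  twist=[0,0],
)

```text
time_s: 18.25
tool_pos: [0.5301, 0.247, 0.0475]
tool_rot: [-178.5, 1.0, 85.4]
force: [0.1, -0.5, -1.4]
grip_width: 0.039
```

arm_command(
  translation=[
    [0,0,-3],
    [0,0,-4],
    [0,0,-3],
    [0,0,0],
    [-4,0,0],
    [-4,0,0],
    [-4,0,0],
    [-4,0,0],
    [-3,0,0],
    [0,0,0],
  ],
  twist=[0,0,0,0,0,0,0,0,0,0],
)

```text
time_s: 19.5
tool_pos: [0.5161, 0.0633, 0.1457]
tool_rot: [-178.5, 0.5, 85.9]
force: [0.4, 1.0, -0.1]
grip_width: 0.0392
```

```bash
python3 g.py .5308 .2441 .05 86.2
python3 - <<'E'
from h import *
im,K,d,T=cam('top')
a=cv2.resize(im[168:253,212:319],None,fx=7,fy=7,interpolation=cv2.INTER_CUBIC)
cv2.imwrite('pics/t4.png',a)
p=np.load('nest.npy')
from m import n2w
print(((proj(K,d,T,n2w(p,[[.03,0,.037],[.03,0,.077]]))-[212,168]+.5)*7-.5).round(1))
E
```

```text
t 19.5 pos [0.5161 0.0633 0.1457] rot [-178.46    0.52   85.93] F [ 0.4  1.  -0.1] w 0.0392 q7 77.7
shift cm [18.14  0.18  9.57] twist -0.3
[[179.8 281.7]
 [165.1 264.4]]
```

View pics/t4.png

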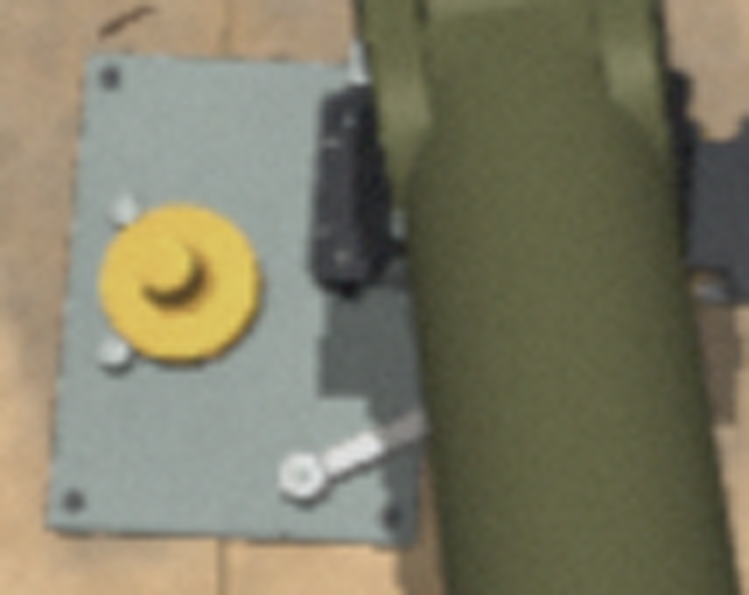

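Die centre (181,282) in the crop matches the predicted seat (180,282), and the rim touches both posts. Now the gate: shut the fingers, turn to yaw 23° and go to its outer face.

arm_command(
  translation=[
    [0,0,0],
    [0,0,0],
    [0,0,0],
    [0,0,0],
    [0,0,0],
    [0,0,0],
    [0,0,0],
  ],
  twist=[10.5,10.5,10.5,10.5,10.5,10.5,0],
  grip=0,
)

```text
time_s: 20.42
tool_pos: [0.5146, 0.0807, 0.1407]
tool_rot: [-179.4, 1.7, 22.2]
force: [-0.4, 0.8, -0.1]
grip_width: 0.0004
```

```bash
python3 g.py .450 .055 .1 23.3
```

```text
t 20.43 pos [0.5146 0.0807 0.1407] rot [-179.44    1.72   22.19] F [-0.4  0.8 -0.1] w 0.0004 q7 13.0
shift cm [-6.95 -0.06  4.07] twist -1.1
```

arm_command(
  translation=[
    [-3.5,0,0],
    [-3.4,0,0],
    [0,0,2.5],
    [0,0,2.5],
    [0,0,0],
  ],
  twist=[-1.1,0,0,0,0],
)

```text
time_s: 21.05
tool_pos: [0.4478, 0.0591, 0.0908]
tool_rot: [-179.3, 1.6, 24.9]
force: [0.6, 0.1, 0.1]
grip_width: 0.0005
```

```bash
python3 g.py .450 .055 .03 23.3
```

```text
t 21.05 pos [0.4478 0.0591 0.0908] rot [-179.31    1.61   24.92] F [0.6 0.1 0.1] w 0.0005 q7 15.1
shift cm [0.03 0.47 6.08] twist 1.6
```

arm_command(
  translation=[
    [-0.3,0.4,2.5],
    [0,0,2],
    [0,0,1],
    [0,0,0.3],
    [0,0,0],
  ],
  twist=[0,0,0,0,0],
)

```text
time_s: 21.68
tool_pos: [0.4492, 0.0575, 0.0355]
tool_rot: [-179.3, 1.2, 25.6]
force: [0.1, -0.3, -0.2]
grip_width: 0.0006
```

```bash
cat > gt.py <<'E'
from h import *
# tool position in the gate-aligned frame about the hinge
o=telemetry.get_obs();h=np.array([.4419,.1878]);p=o['tool_pos'][:2]-h;w=np.radians(o['tool_rot'][2])
print('t',round(o['time_s'],2),'z',o['tool_pos'][2].round(4),'rot',o['tool_rot'].round(1),'F',o['force'].round(1))
print('dist',np.hypot(*p).round(4),'polar deg rel shut',(np.degrees(np.arctan2(p[1],p[0]))+3.76).round(1),'tool frame rel hinge x,y',(np.array([p@[np.cos(w),np.sin(w)],p@[np.sin(w),-np.cos(w)]])*1e3).round(1),'yaw-86.2:',(o['tool_rot'][2]-86.2).round(1))
E
python3 gt.py
```

```text
t 21.68 z 0.0355 rot [-179.3    1.2   25.6] F [ 0.1 -0.3 -0.2]
dist 0.1305 polar deg rel shut -83.0 tool frame rel hinge x,y [-49.6 120.7] yaw-86.2: -60.6
```

arm_command(
  translation=[
    [1.2,0.3,0.5],
    [1.2,0.1,0],
    [1.3,0.2,0],
    [1.3,0.2,0],
    [1.3,0.2,0],
  ],
  twist=[0,0,-5,-6,-6],
)

```text
time_s: 22.3
tool_pos: [0.514, 0.0831, 0.0306]
tool_rot: [-178.9, 0.7, 43.2]
force: [-1.6, 1.6, 1.5]
grip_width: 0.0002
```

```bash
python3 gt.py
```

```text
t 22.3 z 0.0306 rot [-178.9    0.7   43.2] F [-1.6  1.6  1.5]
dist 0.1271 polar deg rel shut -51.7 tool frame rel hinge x,y [-19.1 125.7] yaw-86.2: -43.0
```

arm_command(
  translation=[
    [1.3,0.1,0],
    [1.3,0.1,0],
    [1.3,0.1,0],
    [1.3,0.1,0],
  ],
  twist=[-6,-6,-6,-6],
)

```text
time_s: 22.8
tool_pos: [0.5525, 0.1248, 0.0299]
tool_rot: [-178.7, 0.2, 68.0]
force: [-2.0, 0.5, 1.5]
grip_width: 0.0002
```

```bash
python3 gt.py
```

```text
t 22.8 z 0.0299 rot [-178.7    0.2   68. ] F [-2.   0.5  1.5]
dist 0.1273 polar deg rel shut -25.9 tool frame rel hinge x,y [-17.1 126.2] yaw-86.2: -18.2
```

arm_command(
  translation=[
    [1.2,0.1,0],
    [0.8,0.1,0],
  ],
  twist=[-5.5,-4],
)

```text
time_s: 23.05
tool_pos: [0.5622, 0.1454, 0.0297]
tool_rot: [-178.5, -0.1, 78.0]
force: [-2.8, 0.8, 3.0]
grip_width: 0.0006
```

```bash
python3 gt.py
python3 - <<'E'
from h import *
im,K,d,T=cam('top')
cv2.imwrite('pics/t5.png',cv2.resize(im[168:253,212:319],None,fx=7,fy=7,interpolation=cv2.INTER_CUBIC))
E
```

```text
t 23.05 z 0.0297 rot [-1.785e+02 -1.000e-01  7.800e+01] F [-2.8  0.8  3. ]
dist 0.1276 polar deg rel shut -15.6 tool frame rel hinge x,y [-16.4 126.5] yaw-86.2: -8.2
```

View pics/t5.png

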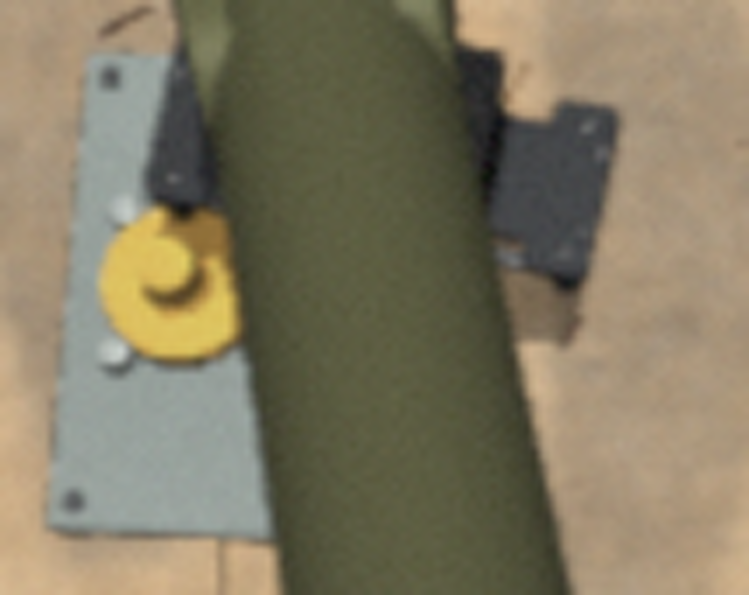

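Die still seated at (181,282); the gate is hidden under the arm. Final push in small steps, watching the force.

arm_command(
  translation=[
    [0.6,0,0],
    [0.5,0,0],
  ],
  twist=[-3,-2.5],
)

```text
time_s: 23.35
tool_pos: [0.5643, 0.1499, 0.0294]
tool_rot: [-178.3, 0.4, 83.5]
force: [-6.1, -10.1, 8.9]
grip_width: 0.0001
```

arm_command(
  translation=[
    [0.5,0,0],
    [0.4,0,0],
  ],
  twist=[-2,-1],
)

```text
time_s: 23.6
tool_pos: [0.5645, 0.1491, 0.0295]
tool_rot: [-178.0, 1.0, 86.2]
force: [-5.2, -5.4, 6.3]
grip_width: 0.0006
```

```bash
python3 gt.py
```

```text
t 23.6 z 0.0295 rot [-178.     1.    86.2] F [-5.2 -5.4  6.3]
dist 0.1285 polar deg rel shut -13.7 tool frame rel hinge x,y [-30.5 124.9] yaw-86.2: 0.0
```

arm_command(
  translation=[
    [0.8,0,0],
    [0.8,0,0],
  ],
  twist=[0,0],
)

```text
time_s: 23.85
tool_pos: [0.5647, 0.1505, 0.0297]
tool_rot: [-177.6, 2.1, 85.6]
force: [-6.2, -14.0, 10.6]
grip_width: 0.0002
```

arm_command(
  translation=[
    [0.8,0,0],
    [0.8,0,0],
  ],
  twist=[0,0],
)

```text
time_s: 24.1
tool_pos: [0.5645, 0.1504, 0.0299]
tool_rot: [-177.1, 3.3, 85.0]
force: [-6.4, -14.3, 11.3]
grip_width: 0.0006
```

```bash
python3 gt.py
```

```text
t 24.1 z 0.0299 rot [-177.1    3.3   85. ] F [ -6.4 -14.3  11.3]
dist 0.1281 polar deg rel shut -13.2 tool frame rel hinge x,y [-26.5 125.4] yaw-86.2: -1.2
```

arm_command(
  translation=[
    [1.2,0,0],
  ],
  twist=[0],
)

```text
time_s: 24.22
tool_pos: [0.5652, 0.1547, 0.0297]
tool_rot: [-176.9, 3.8, 84.6]
force: [-1.5, -2.5, 3.1]
grip_width: 0.0004
```

arm_command(
  translation=[
    [1.4,0,0],
  ],
  twist=[0],
)

```text
time_s: 24.35
tool_pos: [0.5668, 0.1644, 0.0294]
tool_rot: [-176.9, 4.1, 84.3]
force: [-4.4, -7.9, 7.0]
grip_width: 0.0006
```

```bash
python3 gt.py
```

```text
t 24.35 z 0.0294 rot [-176.9    4.1   84.3] F [-4.4 -7.9  7. ]
dist 0.1271 polar deg rel shut -6.8 tool frame rel hinge x,y [-11.  126.6] yaw-86.2: -1.9
```

arm_command(
  translation=[
    [1.3,0,0],
  ],
  twist=[0],
)

```text
time_s: 24.48
tool_pos: [0.5674, 0.1687, 0.029]
tool_rot: [-176.6, 4.9, 84.1]
force: [-9.3, -23.6, 16.7]
grip_width: 0.0009
```

```bash
python3 gt.py
```

```text
t 24.48 z 0.029 rot [-176.6    4.9   84.1] F [ -9.3 -23.6  16.7]
dist 0.1269 polar deg rel shut -4.9 tool frame rel hinge x,y [ -6.2 126.8] yaw-86.2: -2.1
```

arm_command(
  translation=[
    [-1,0,0],
    [-2,0,0],
    [-2,0,0],
    [0,0,-3],
    [0,0,-4],
    [0,0,-4],
    [-5,0,0],
    [-5,0,0],
    [-5,0,0],
    [-5,0,0],
  ],
  twist=[0,0,0,0,0,0,0,0,0,0],
)

```text
time_s: 25.72
tool_pos: [0.55, -0.0811, 0.1645]
tool_rot: [-177.0, 4.7, 84.1]
force: [-0.1, -0.3, 0.0]
grip_width: 0.0006
```

Run:
```python
from h import *
from m import n2w
im,K,d,T=cam('top')
cv2.imwrite('pics/t6.png',cv2.resize(im[168:253,212:319],None,fx=7,fy=7,interpolation=cv2.INTER_CUBIC))
cv2.imwrite('pics/t6full.png',im)
p=np.load('nest.npy')
print('seat disc, stem, hinge top, shut gate end top',((proj(K,d,T,n2w(p,[[.03,0,.037],[.03,0,.077],[-.032,.085,.045],[-.032,-.082,.045]]))-[212,168]+.5)*7-.5).round(1).tolist())
```

```text
seat disc, stem, hinge top, shut gate end top [[179.8, 281.7], [165.1, 264.4], [303.6, 475.4], [330.1, 104.3]]
```

View pics/t6.png

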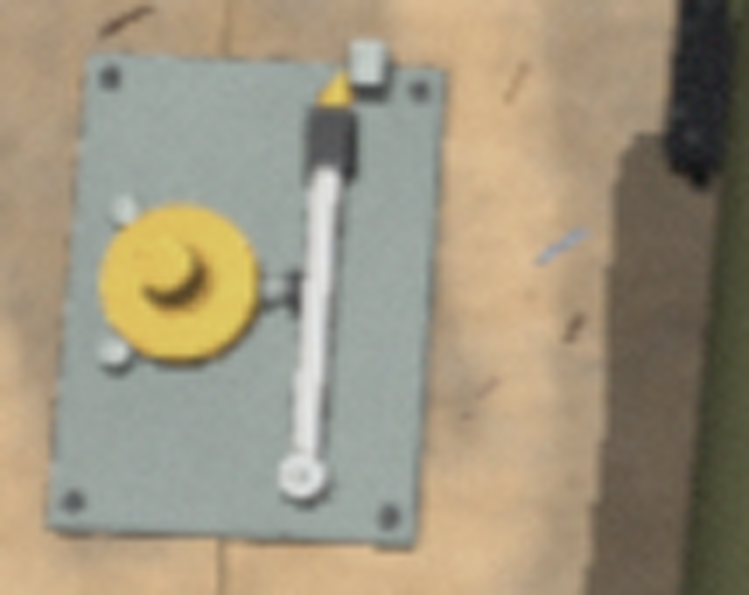

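Latched: the tongue (335,90) is out behind the strike (368,62), the housing end is at (331,108) against a predicted (330,104) for shut, and the die is at (181,282) between both posts and the plunger. One last check of the bystanders and the weight.

Run:
```python
from h import *
im,K,d,T=cam('side')
cv2.imwrite('pics/s7.png',cv2.resize(im[140:360,220:400],None,fx=2.7,fy=2.7,interpolation=cv2.INTER_CUBIC))
```

```text
(no output)
```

View pics/s7.png

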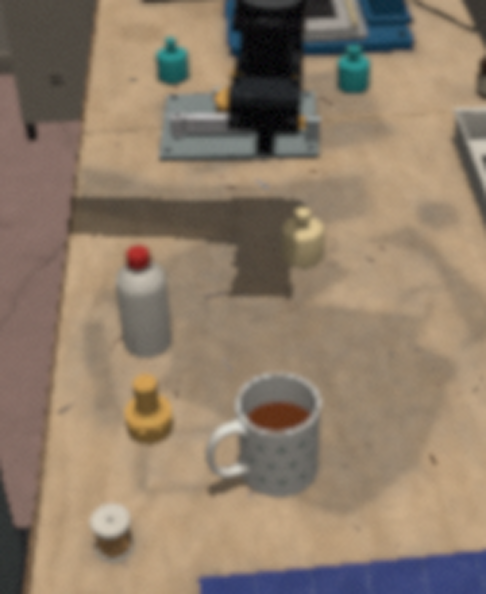

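The weight stands upright at (305,240), and the bottle, small die and mug stand where they were. Nothing touches the robot.

```bash
python3 -c "
from h import *
print(env.sign_off())"
```

```text
the job is handed in; nothing more can be done
None
```

The job is done and handed in at about 26 s of the 72 s allowed.

- **Weight:** I lifted it out of the nest and stood it on the bare worktop at about (0.59, -0.07) m. The last side view shows it upright.
- **Die:** I stood the large die in the nest and nudged it back until it stopped. In the top view after the gate was shut, its centre is within about 0.5 mm of the computed seat, and its rim touches both posts.
- **Gate:** I shut it only after the die was seated. The first small pushes stalled at about 14 N, so I pushed harder, up to about 30 N in all at the stop. The last top view shows the tongue out behind the strike and the plunger on the die.
- **Bystanders:** The small die, bottle and mug stand where they were in the last side view, which I judged by eye.

**Disagreements and limits:**
- The side camera put the weight a few mm off the top camera's estimate at the start. The grip had room for that.
- The tool was tilted about 5 to 6° by the end of the gate push, and this had no visible effect on the result.
- I judged the latch and the post contact from pictures, since the gate and tongue joint values can't be read.

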